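# Find the live spring buffer by feel and refit it

## Task

Three spring buffers that look alike came off the welding fixture; only one still springs, the other two are seized. Squeeze them gently end plate to end plate to feel which one gives, spring that one, squeezed short, down between the two cheeks of the grey channel, upright, centred and fully down on its seat, with its end plates pressing outward on the cheeks, and put the two seized ones in the aluminium scrap tray. Do not squeeze hard or force anything into the channel, and leave the nut, tape measure and spanner alone.

Things in the scene. Friction and masses are not known exactly. Their poses are not given: they have to be found in the camera images.
- buffer_1: spring buffer standing on the bench, all three alike to the eye: two upright flat steel end plates 38 wide (x), 5 thick (y), 48 high (z), joined by a cup (34 diameter rim) and sliding rod along y, 24 above the underside; 52 long over the plates when free; about 0.26 kg. Origin: middle of the underside at free length; z up; y runs from the cup-side plate (outer face y = -26) to the rod-side plate (y = +26)
- buffer_2: a spring buffer with the looks, size and axes of buffer_1
- buffer_3: a spring buffer with the looks, size and axes of buffer_1
- plunger_1 (a joint): how far buffer_1 is squeezed short along its y, in m: 0 free, 0.010 solid. The springy buffer starts to give at about 2 N, shortens 1 mm for each 1.2 N more and is solid at 42 mm long (about 14 N); a seized one gives less than 2 mm. Squeeze with at most 50 N a finger
- plunger_2 (a joint): how far buffer_2 is squeezed short along its y, in m: 0 free, 0.010 solid. The springy buffer starts to give at about 2 N, shortens 1 mm for each 1.2 N more and is solid at 42 mm long (about 14 N); a seized one gives less than 2 mm. Squeeze with at most 50 N a finger
- plunger_3 (a joint): how far buffer_3 is squeezed short along its y, in m: 0 free, 0.010 solid. The springy buffer starts to give at about 2 N, shortens 1 mm for each 1.2 N more and is solid at 42 mm long (about 14 N); a seized one gives less than 2 mm. Squeeze with at most 50 N a finger
- channel: fixed channel: dark base 70 (x) x 110 (y) x 8 high; on it two grey cheeks, each 56 long (x), 12 thick (y), inner faces 46 apart at y = -23 and +23, tops 22 above the bench. Origin: middle of the underside, on the bench; z up. A buffer goes in with its y along the channel's y, either way round, squeezed below 46 and gripped with the fingertips over 14 above its underside, to clear the cheeks
- channel_seat (a point): middle of the seat between the cheeks, on top of the base plate, 8 above the bench; axes as the channel
- tray: fixed open aluminium tray, 150 (x) x 160 (y) outside, walls 4 thick and 22 high, floor 4 thick. Origin: middle of the underside, on the bench; z up. Room for two buffers side by side along its x, each with its y axis along the tray's y
- nut: hexagon steel nut, 35 x 39 x 19; lies loose on the bench; a bystander; origin in the middle of its underside
- tape: yellow tape measure, 63 x 97 x 37; lies loose on the bench; a bystander; origin in the middle of its underside
- spanner: adjustable spanner, 48 x 214 x 11; lies loose on the bench; a bystander; origin in the middle of its underside
Things that resemble listed ones, but are neither listed nor needed, are in the scene too. What is shaped like the buffer_3 but blue or green is not meant.

How it is judged:
By the outcome, as a careful person would: the job done as asked, in the order asked, and still so for the second after the job is handed in, with the robot touching nothing.
It also fails if it takes over 72 s, if anything falls off the work surface, if the arm or the gripper's body presses on something with over 40 N, if the wrist force passes 120 N, or if a joint passes its speed limit or range.

## Robot

A 6-joint arm with a two-finger parallel gripper is mounted at the origin on the work surface; the furniture and walls round the work are solid. World frame = base frame: x ahead of the robot, y to its left, z up, the work surface at z = 0. Lengths are in m, angles in rad, forces in N, time in s.
With the tool pointing down it reaches from about 0.35 to 0.775 m from the base axis. Payload 7.3 kg.
Tool frame: the origin (TCP) lies on the centre line of the jaws, within the pads' length; the fingertips stand 14 mm ahead of it and the grasp point (between the pads) lies 5 mm behind it; z points along the fingers, y is the direction in which the jaws open and shut (so a half turn about z gives the same grasp; the last joint's range is limited). The gripper opens to 92 mm and grips with 3 to 60 N. Pads are 19 mm wide; open, the fingers measure 130 mm over their backs; the gripper's body (75 mm by 190 mm) begins 47 mm behind the grasp point.
Start: joints at [-1.253, 0.342, 1.524, -0, 1.275, -0.146], TCP at [0.235, -0.47, 0.241] pointing down, gripper open.
Joint ranges: [-2.53, 2.53], [-0.77, 2.02], [0.04, 2.7], [-1, 4.14], [0.28, 2.66], [-3.11, 3.11]. Speed limits (rad/s): [2.57, 2.57, 3.14, 3.14, 3.14, 3.14].

## Interface

Orientations are given as [roll, pitch, yaw] about the fixed x, y, z axes, in that order (R = Rz(yaw) Ry(pitch) Rx(roll)).
In Python, from cell import telemetry, cams, robot gives the robot as it stands.
- The arm moves only by the tool servo_tool, never from a script. Its argument "targets" is text: rows parted by semicolons, each of 4 numbers parted by spaces: the shift along the tool's x, y, z in mm, then the turn about the tool's z in rad. In form: x y z yaw; .... A call has 1 to 20 rows; each row shifts and turns the pose as measured when the row begins, along the tool's axes as they then stand; what a row does not reach is not made up. A row lasts 1/8 s, in which the tool goes at most 62.5 mm and 10.7 degrees, less where a joint would pass 70% of its speed; a pose out of reach is approached as far as the arm can. A call with a gripper value outside its range is refused whole. "hand" is the opening, from 0 (shut) to 1 (fully open), set as the call begins (left out, the last holds). The fingers move at their own pace and stop on an object; "squeeze" is the grip in N (left out, the last holds). Time passes only in rows, so rows that do not move let the fingers close. It gives the time, the measured TCP pose, the force and the opening at its end, in the units of the state.
- telemetry.observe(): the state, without advancing time (a new reading comes with each control period).
- cams.read_camera(name): name is "scene" or "top" or "wrist"; returns a dict with "color" (400x640x3 uint8, red, green, blue), "K" (3x3 intrinsics, pixels), "R" (3x3) and "t" (3): a world point X has camera coordinates R X + t. Camera axes: x right, y down, z forward; pixel columns grow to the right and rows downward; lengths in m; the calibration is good to about 2 mm. A picture is of the moment at which its call begins. There is no depth.
- robot.hand_in(): hands the job in, once; it reports no verdict.
Trained networks look in a picture, given as the dict that the camera call returned (one of the last four; its "shot" number tells which), for a name from the list of things; names that differ only in an ending like _2 or _b are one class to them, and where a whole thing is asked for, a point or a joint stands for the part that bears it (a point fixed in the world has none). Each returns a list of dicts, best first, with "score" (0 to 1); they miss things now and then, are a little off and sometimes report something else, mostly with a low value. They report only what shows in the picture. A call takes as long as a camera call. They do not tell look-alikes from the thing itself.
- cams.cut_out(picture, query): "region" (400x640 bool, what is visible of it) and "extent" ([centre column, centre row, width, height] in pixels, round what is visible of it).
The state is a dict: "time": time; "qpos": joint angles; "qvel": joint speeds; "joint_efforts": joint torques, N m; "tool_pos": TCP position; "tool_rot": TCP orientation; "contact_force": force on the tool from outside, world axes, zero at the start; "torque": the same for the moment, N m; "opening": finger opening in m.
Only numpy, scipy, OpenCV 4.12 (cv2) and the standard library are available. Lean on these libraries where they do the work, as an engineer would, in place of code of your own. Each camera call takes 0.05 s, during which the arm holds its last target.

## Working session

There is one attempt and no reset: what is moved stays moved. The work goes in short steps, Python scripts to look and compute and a tool call to move; the robot and the scene stay as the last step left them, time stands still between calls to the robot, and variables do not carry over. Pictures are saved under pics/ and viewed, and the job is handed in when it is done.

Besides the shell and the picture viewer there is one more tool, called after "Request:" by a JSON object that holds its "op" and its "data". servo_tool: Moves the arm, as the interface text tells. Its arguments: {"type":"object","properties":{"targets":{"type":"string"},"hand":{"type":"number"},"squeeze":{"type":"number"}},"required":["targets"]}

```bash
ls; mkdir -p pics; python3 - <<'E'
from cell import telemetry, cams, robot
import cv2, numpy as np, pickle
print(telemetry.observe())
for n in ["scene","top","wrist"]:
    p=cams.read_camera(n)
    cv2.imwrite(f"pics/{n}0.png",p["color"][:,:,::-1])
    pickle.dump(p,open(f"{n}0.pkl","wb"))
    print(n,p["K"].tolist(),p["R"].tolist(),p["t"].tolist())
    for q in ["buffer_1","channel","tray","nut","tape","spanner"]:
        try:
            for r in cams.cut_out(p,q): print(q,round(r["score"],2),np.round(r["extent"]).tolist())
        except Exception as e: print(q,e)
E
```

```text
pics
{'time': 0.0, 'qpos': array([-1.25298321e+00,  3.42685693e-01,  1.52504183e+00, -2.91426850e-05,
        1.27534838e+00, -1.45978942e-01]), 'qvel': array([-0.00122538, -0.0006584 ,  0.00163846, -0.00018597,  0.0012454 ,
        0.00013597]), 'joint_efforts': array([-1.74183410e-04, -4.31241918e+01, -2.44222856e+01,  7.17626070e-02,
        5.58648503e-02, -1.28681518e-04]), 'tool_pos': array([ 0.23475575, -0.46916042,  0.24005549]), 'tool_rot': array([-3.14012113e+00, -1.88184139e-04,  4.63800428e-01]), 'contact_force': array([-0.37274466, -0.03213512,  0.27037139]), 'torque': array([ 0.04718703, -0.03775293, -0.01367177]), 'opening': 0.09162459880458974}
scene [[443.5675778242924, 0.0, 319.998259426927], [0.0, 443.5675778242924, 200.41065705300443], [0.0, 0.0, 1.0]] [[-0.6117886623785057, -0.7910051767956725, -0.005044092343137978], [-0.4115035701124476, 0.3237029610336918, -0.8519866224317904], [0.6755586165314076, -0.5191600940947478, -0.5235392557676108]] [0.3094759499382734, 0.26670366171056975, 0.8497811601269786]
buffer_1 0.89 [294.0, 206.0, 25.0, 26.0]
buffer_1 0.87 [317
[... 863 characters left out ...]
18.0]
buffer_1 0.68 [308.0, 227.0, 23.0, 20.0]
buffer_1 0.55 [343.0, 231.0, 14.0, 14.0]
channel 0.73 [234.0, 230.0, 38.0, 25.0]
tray 0.69 [438.0, 202.0, 58.0, 57.0]
nut 0.17 [312.0, 154.0, 6.0, 12.0]
tape 0.65 [243.0, 165.0, 26.0, 34.0]
spanner 0.88 [321.0, 252.0, 73.0, 15.0]
spanner 0.36 [438.0, 202.0, 54.0, 53.0]
wrist [[294.60557012825853, 0.0, 318.45488647341557], [0.0, 294.60557012825853, 207.02253989917128], [0.0, 0.0, 1.0]] [[0.44761071947145814, -0.8942280720148567, -0.0008938874850115055], [-0.8501040675489541, -0.42583391152038813, 0.30982019646235043], [-0.27743056455799336, -0.13791894365836177, -0.950794744847275]] [-0.5253372506785516, -0.03924993593935749, 0.39343827736793024]
```

```bash
python3 - <<'E'
import cv2
a=cv2.imread("pics/scene0.png"); cv2.imwrite("pics/scene0c.png",cv2.resize(a[150:310,180:440],None,fx=3,fy=3,interpolation=cv2.INTER_CUBIC))
a=cv2.imread("pics/top0.png"); cv2.imwrite("pics/top0c.png",cv2.resize(a[130:280,210:480],None,fx=2.9,fy=2.9,interpolation=cv2.INTER_CUBIC))
E
```

```text
(no output)
```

View pics/scene0.png

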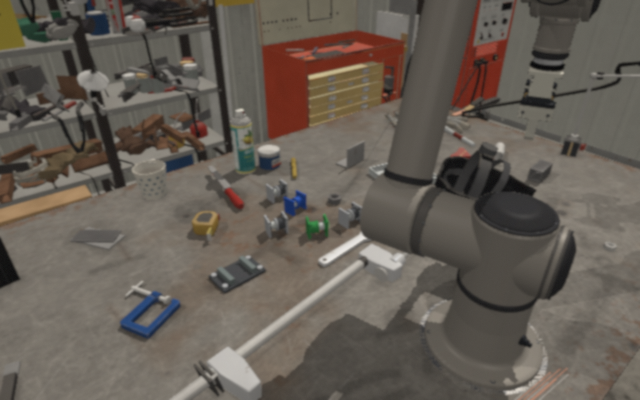

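View pics/top0.png

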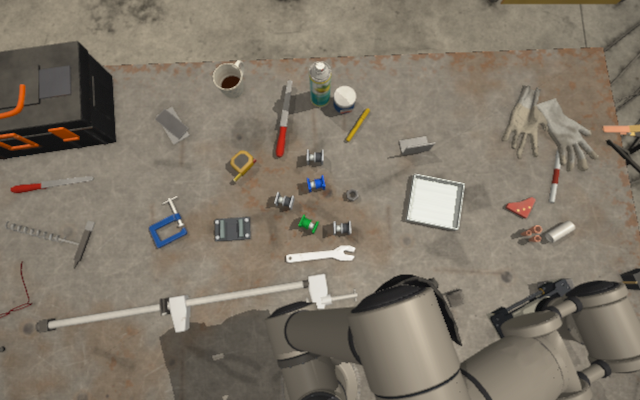

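```bash
sleep 1
```

```text
(no output)
```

View pics/scene0c.png

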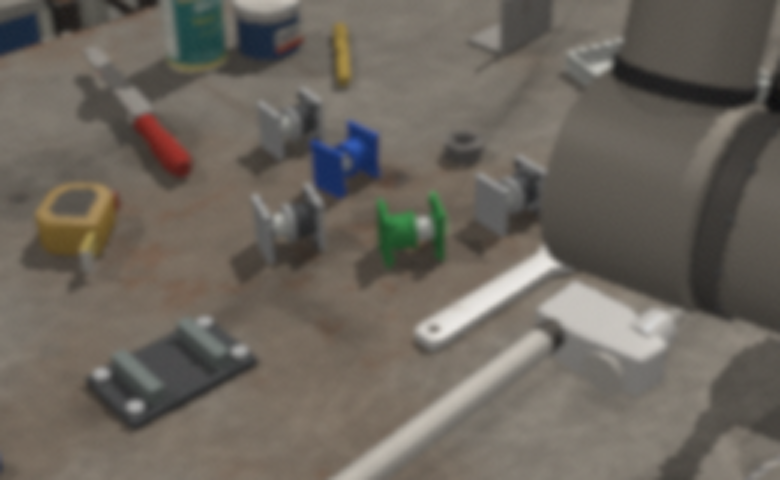

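View pics/top0c.png

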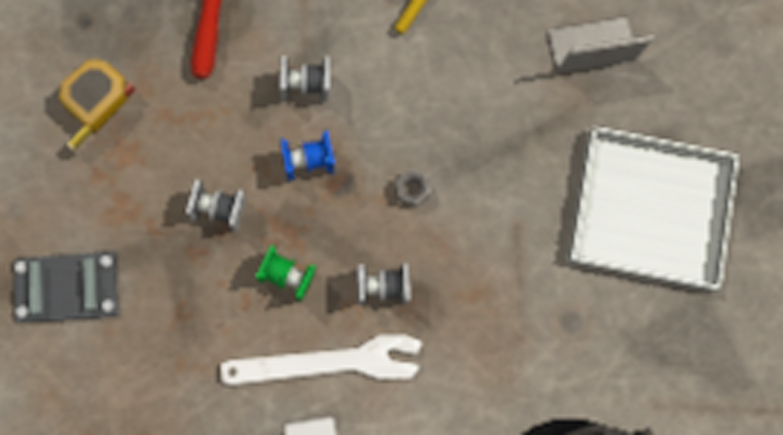

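View pics/wrist0.png

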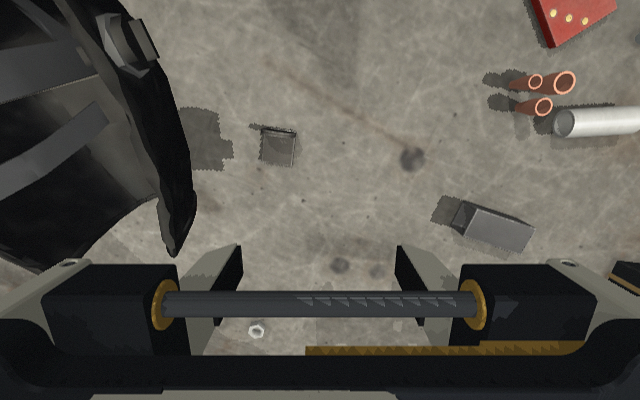

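The steel buffers are in scene at (277,190), (276,225) and (351,213), and in top at (316,157), (284,202) and (343,229). The blue one at top (316,183) and the green one at (308,226) are decoys. The channel is at top (233,229) and the tray at (436,202).

```bash
cat > h.py <<'E'
import numpy as np, cv2, pickle
from scipy.spatial.transform import Rotation as Ro
def ray(p,u,v,z):
    K,R,t=map(np.asarray,(p["K"],p["R"],p["t"]))
    d=R.T@(np.linalg.inv(K)@[u,v,1.]); c=-R.T@t
    return c+d*((z-c[2])/d[2])
def proj(p,X):
    X=np.atleast_2d(X); c=X@np.asarray(p["R"]).T+p["t"]; q=c@np.asarray(p["K"]).T
    return q[:,:2]/q[:,2:]
def delta(s,target,yaw=None):
    "shift in tool axes mm + yaw for TCP to target"
    R=Ro.from_euler("xyz",s["tool_rot"]).as_matrix()
    d=R.T@(np.asarray(target)-s["tool_pos"])*1000
    return d
E
python3 - <<'E'
from h import *
p=pickle.load(open("top0.pkl","rb"))
print("cam",-p["R"].T@p["t"])
for n,(u,v),z in [("A far",(315.5,157),.03),("B mid",(284,201.5),.03),("C near",(343,228.5),.03),("blue",(316,183),.03),("green",(308,225),.03),("channel",(232.5,229),.012),("tray",(436,202),.015),("nut",(352,195),.01),("spL",(288,259),.005),("spR",(354,250),.005),("tape",(242,163),.02),("clampblk",(318,288),.05)]:
    print(n,ray(p,u,v,z).round(3))
# channel base corners, in crop coordinates
for n,pts,z in [("chan",[(12,262),(115,252),(118,318),(16,322)],.008),("tray",[(596,128),(740,155),(718,290),(568,262)],.022),
  ("A",[(283,58),(283,100),(327,58),(327,100)],.048),("B",[(193,182),(188,220),(241,195),(236,228)],.048),("C",[(362,265),(362,303),(406,265),(406,303)],.048)]:
    for a in pts: print(n,ray(p,210+a[0]/2.9,130+a[1]/2.9,z).round(3))
E
```

```text
cam [ 0.31169155 -0.00147647  1.20751298]
A far [0.682 0.018 0.03 ]
B mid [0.538 0.115 0.03 ]
C near [ 0.455 -0.067  0.03 ]
blue [0.598 0.016 0.03 ]
green [0.465 0.04  0.03 ]
channel [0.454 0.275 0.012]
tray [ 0.541 -0.36   0.015]
nut [ 0.564 -0.098  0.01 ]
spL [0.363 0.101 0.005]
spR [ 0.391 -0.102  0.005]
tape [0.665 0.253 0.02 ]
clampblk [0.278 0.008 0.05 ]
chan [0.482 0.335 0.008]
chan [0.493 0.224 0.008]
chan [0.422 0.218 0.008]
chan [0.417 0.327 0.008]
tray [ 0.629 -0.298  0.022]
tray [ 0.599 -0.453  0.022]
tray [ 0.452 -0.419  0.022]
tray [ 0.482 -0.262  0.022]
A [0.7   0.043 0.048]
A [0.652 0.042 0.048]
A [ 0.7   -0.005  0.048]
A [ 0.652 -0.005  0.048]
B [0.562 0.137 0.048]
B [0.521 0.141 0.048]
B [0.548 0.086 0.048]
B [0.513 0.09  0.048]
C [ 0.474 -0.042  0.048]
C [ 0.435 -0.042  0.048]
C [ 0.474 -0.088  0.048]
C [ 0.435 -0.087  0.048]
```

Request:
{"op": "servo_tool", "data": {"targets": "0 0 0 0.155; 0 0 0 0.155; 0 0 0 0.155; 22 -40 4 0;22 -40 4 0;22 -40 4 0;22 -40 4 0;22 -40 4 0;22 -40 4 0;22 -40 4 0;22 -40 4 0;22 -40 4 0;22 -40 4 0", "hand": 0.72, "squeeze": 8}}

```text
time: 2.68
tool_pos: [0.4686, -0.0651, 0.2002]
tool_rot: [3.138, -0.005, -0.024]
contact_force: [0.7, -0.7, 0.2]
opening: 0.0664
```

```bash
cat >> h.py <<'E'
def snap(name,tag,crop=None,f=1,qs=()):
    from cell import cams
    p=cams.read_camera(name); pickle.dump(p,open(f"{tag}.pkl","wb"))
    a=p["color"][:,:,::-1]
    if crop: a=a[crop[1]:crop[3],crop[0]:crop[2]]
    if f!=1: a=cv2.resize(np.ascontiguousarray(a),None,fx=f,fy=f,interpolation=cv2.INTER_CUBIC)
    cv2.imwrite(f"pics/{tag}.png",a)
    return p
E
python3 - <<'E'
from h import *
p=snap("wrist","w1"); print(-p["R"].T@p["t"], p["R"].round(3).tolist())
p=snap("top","t1",(200,120,460,280),3)
E
```

```text
[ 0.55290797 -0.06697523  0.34562674] [[-0.024, -1.0, 0.003], [-0.952, 0.024, 0.306], [-0.306, 0.004, -0.952]]
```

View pics/w1.png

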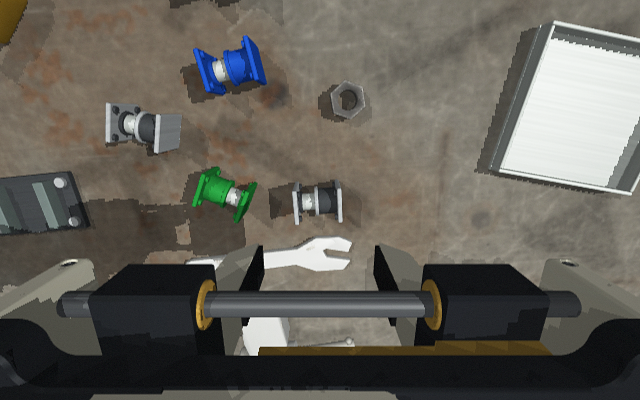

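```bash
python3 - <<'E'
import cv2,numpy as np
a=cv2.imread("pics/w1.png")
c1=cv2.resize(a[90:170,90:200],None,fx=7,fy=7,interpolation=cv2.INTER_CUBIC)
c2=cv2.resize(a[165:240,270:370],None,fx=7,fy=7,interpolation=cv2.INTER_CUBIC)
cv2.imwrite("pics/w1B.png",c1); cv2.imwrite("pics/w1C.png",c2)
cv2.imwrite("pics/w1T.png",cv2.resize(a[0:260,0:130],None,fx=2.3,fy=2.3))
E
```

```text
(no output)
```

View pics/w1B.png

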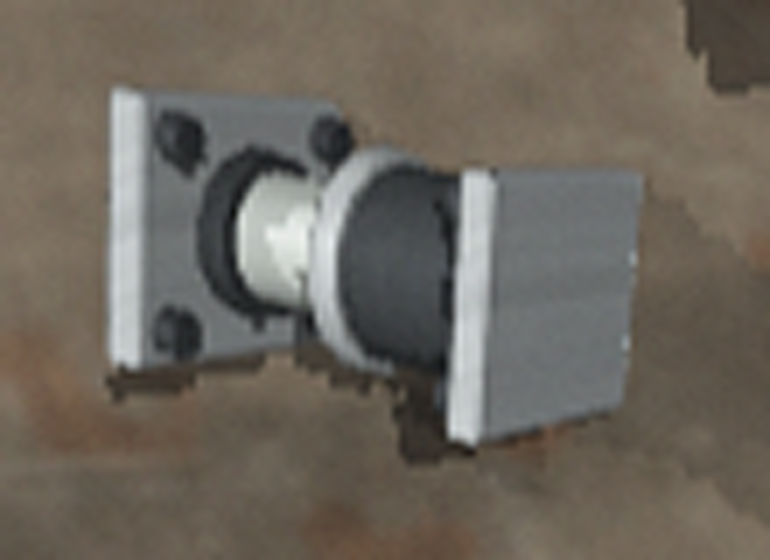

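View pics/w1C.png

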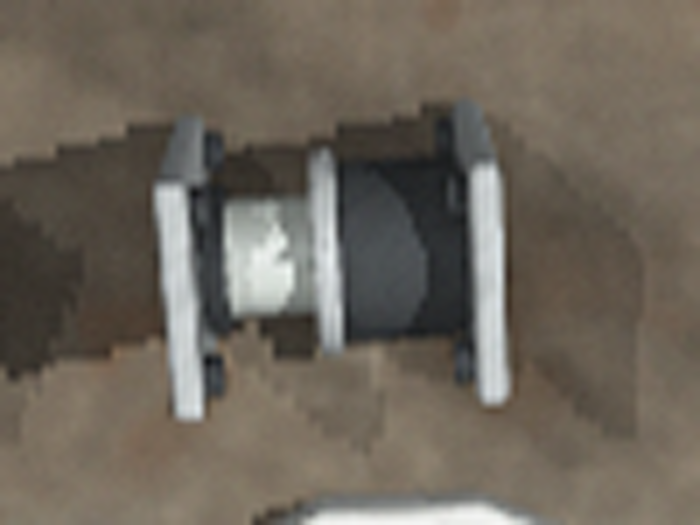

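View pics/t1.png

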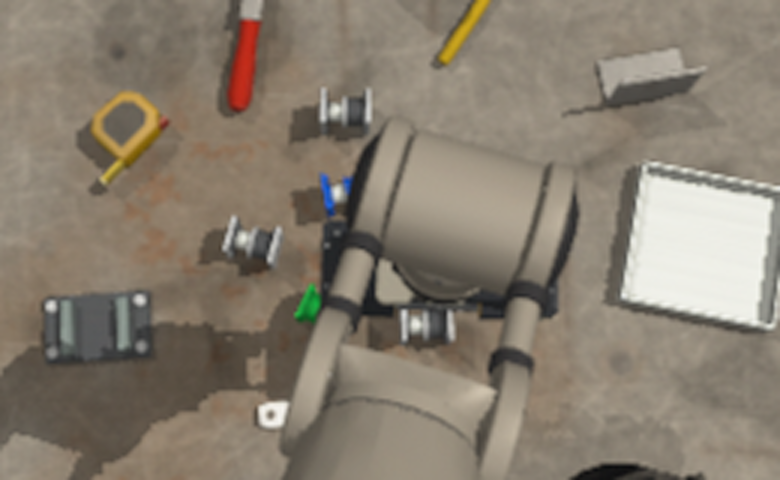

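```bash
cat >> h.py <<'E'
from scipy.optimize import least_squares
BUF=np.array([[19,26,48],[19,21,48],[-19,26,48],[-19,21,48],[19,-21,48],[19,-26,48],[-19,-21,48],[-19,-26,48]])/1000.
def fit(p,M,px,x0,z0=0):
    px=np.asarray(px,float)
    def W(v): 
        c,s=np.cos(v[2]),np.sin(v[2])
        return np.c_[v[0]+c*M[:,0]-s*M[:,1],v[1]+s*M[:,0]+c*M[:,1],M[:,2]+z0]
    r=least_squares(lambda v:(proj(p,W(v))-px).ravel(),x0,loss="soft_l1")
    return r.x, np.abs(r.fun).max()
E
python3 - <<'E'
from h import *
p=pickle.load(open("w1.pkl","rb"))
C=np.array([(157,183),(188,183),(177,418),(203,416),(470,165),(500,162),(482,403),(508,400)])/7.+[270,165]
B=np.array([(113,90),(146,93),(112,365),(145,365),(463,172),(496,172),(450,440),(480,442)])/7.+[90,90]
print(fit(p,BUF,C,[.455,-.066,0]),fit(p,BUF,B,[.535,.113,-.2]))
from cell import telemetry
s=telemetry.observe(); print(s["time"],s["tool_pos"],s["tool_rot"])
print(delta(s,[.455,-.066,.2]))
E
```

```text
(array([ 0.45740641, -0.06513209,  0.03351623]), np.float64(0.5821577877861159)) (array([ 0.54207859,  0.11323502, -0.2454182 ]), np.float64(1.022528893018034))
2.775 [ 0.4691862  -0.06314628  0.19984565] [ 3.13891942 -0.00431181 -0.01969217]
[-14.12646313   3.13307189  -0.20689259]
```

Request:
{"op": "servo_tool", "data": {"targets": "-12 2 10 -0.053; 0 0 30 0; 0 0 30 0; 0 0 30 0; 0 0 25 0; 0 0 0 0"}}

```text
time: 3.52
tool_pos: [0.4578, -0.0675, 0.0728]
tool_rot: [3.136, -0.007, 0.037]
contact_force: [-0.9, 0.3, 1.0]
opening: 0.0662
```

Request:
{"op": "servo_tool", "data": {"targets": "0 -2.5 20 0; 0 0 16 0; 0 0 5 0; 0 0 0 0"}}

```text
time: 4.03
tool_pos: [0.4608, -0.0673, 0.035]
tool_rot: [3.134, -0.013, 0.036]
contact_force: [0.1, -0.1, 1.1]
opening: 0.0662
```

Request:
{"op": "servo_tool", "data": {"targets": "0 0 0 0; 0 0 0 0; 0 0 0 0; 0 0 0 0; 0 0 0 0; 0 0 0 0", "hand": 0.4, "squeeze": 8}}

```text
time: 4.78
tool_pos: [0.4612, -0.0674, 0.0364]
tool_rot: [3.133, -0.015, 0.036]
contact_force: [0.5, 0.1, -1.6]
opening: 0.047
```

C gives about 5 mm at 8 N, where a seized one would give less than 2 mm, so it is the springy one. I'll squeeze a bit more to confirm, then lift.

Request:
{"op": "servo_tool", "data": {"targets": "0 0 0 0; 0 0 0 0; 0 0 0 0", "squeeze": 22, "hand": 0.35}}

```text
time: 5.15
tool_pos: [0.4612, -0.0675, 0.0364]
tool_rot: [3.133, -0.015, 0.036]
contact_force: [-0.5, 0.5, -2.1]
opening: 0.042
```

Request:
{"op": "servo_tool", "data": {"targets": "0 0 -20 0; 0 0 -40 0; 0 0 -40 0; 0 -30 -20 0; -4 -45 0 0; -4 -45 0 0; -4 -45 0 0; -4 -45 0 0; -4 -45 0 0; -4 -40 0 0; -4 -30 0 0; 0 0 0 0"}}

```text
time: 6.65
tool_pos: [0.4176, 0.267, 0.1561]
tool_rot: [3.134, -0.013, 0.033]
contact_force: [-0.1, -0.1, -4.1]
opening: 0.0415
```

```bash
python3 - <<'E'
from h import *
p=snap("wrist","w2"); 
a=cv2.imread("pics/w2.png"); cv2.imwrite("pics/w2c.png",cv2.resize(a[120:320,220:420],None,fx=3,fy=3,interpolation=cv2.INTER_CUBIC))
from cell import telemetry
s=telemetry.observe(); print(s["time"],s["tool_pos"],s["tool_rot"],-p["R"].T@p["t"])
E
```

```text
6.7 [0.41771533 0.26602246 0.15608148] [ 3.13353966 -0.01302629  0.03229231] [0.50055391 0.27037636 0.30224058]
```

View pics/w2.png

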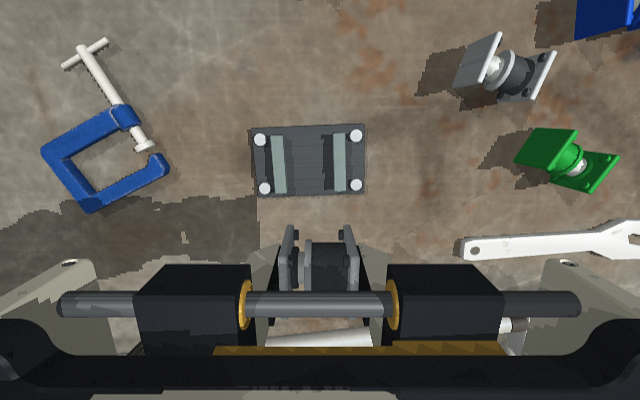

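View pics/w2c.png

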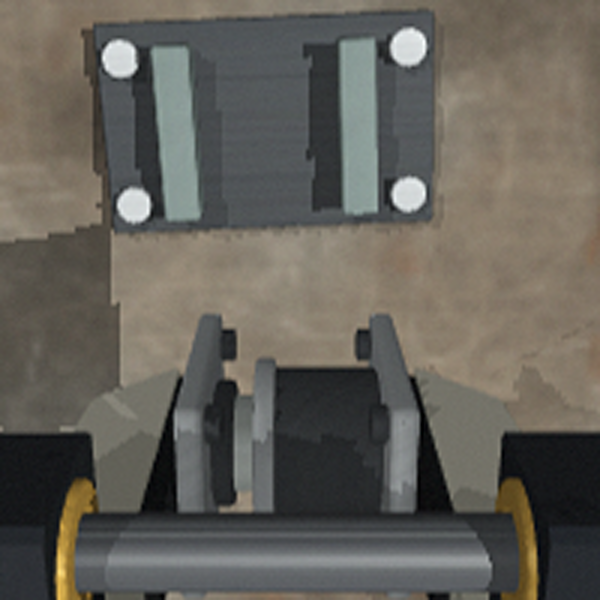

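```bash
cat >> h.py <<'E'
CH=np.array([[28,35,22],[28,23,22],[-28,35,22],[-28,23,22],[28,-23,22],[28,-35,22],[-28,-23,22],[-28,-35,22],[35,55,8],[35,-55,8],[-35,-55,8],[-35,55,8]])/1000.
E
python3 - <<'E'
from h import *
p=pickle.load(open("w2.pkl","rb"))
px=np.array([(151,47),(188,46),(165,221),(201,217),(340,40),(376,38),(343,213),(378,212),(95,25),(433,12),(433,220),(113,232)])/3.+[220,120]
v,e=fit(p,CH,px,[.454,.276,.07]); print("channel",v,e)
v2,e2=fit(p,CH[:8],px[:8],[.454,.276,.07]); print("cheeks",v2,e2)
H=np.array([[19,21,0],[19,-21,0],[19,21,48],[19,-21,48]])/1000.
hp=np.array([(206,316),(388,316),(178,412),(417,412)])/3.+[220,120]
def W(q):
    c,s=np.cos(.0323),np.sin(.0323)
    return np.c_[q[0]+c*H[:,0]-s*H[:,1],q[1]+s*H[:,0]+c*H[:,1],H[:,2]+q[2]]
r=least_squares(lambda q:(proj(p,W(q))-hp).ravel(),[.418,.266,.12]); print("held",r.x,np.abs(r.fun).max())
E
```

```text
channel [0.4558743  0.27579409 0.07030082] 1.1037505315340468
cheeks [0.45595494 0.27576647 0.07107468] 1.041798745128176
held [0.40961016 0.26589846 0.11297856] 0.5593709784155863
```

```bash
python3 - <<'E'
from h import *
p=pickle.load(open("w2.pkl","rb"))
H=np.array([[19,21,0],[19,-21,0],[19,21,48],[19,-21,48]])/1000.
hp=np.array([(206,316),(388,316),(178,412),(417,412)])/3.+[220,120]
def W(q,z):
    c,s=np.cos(.0323),np.sin(.0323)
    return np.c_[q[0]+c*H[:,0]-s*H[:,1],q[1]+s*H[:,0]+c*H[:,1],H[:,2]+z]
for z in (.1195,):
    r=least_squares(lambda q:(proj(p,W(q,z))-hp).ravel(),[.418,.266]); print("held",r.x,r.fun.round(1).tolist())
a=cv2.imread("pics/w2.png")
b=cv2.resize(a[215:300,265:375],None,fx=7,fy=7,interpolation=cv2.INTER_CUBIC)
for X in W([.4138,.2659],.1195): 
    u=(proj(p,X)[0]-[265,215])*7; cv2.circle(b,tuple(int(i) for i in u),5,(0,0,255),2)
for X in W([.4110,.2659],.1195): 
    u=(proj(p,X)[0]-[265,215])*7; cv2.circle(b,tuple(int(i) for i in u),5,(0,255,255),1)
cv2.imwrite("pics/w2h.png",b)
E
```

```text
held [0.41256669 0.26605567] [-1.7, -0.8, 1.1, -0.9, -1.4, 0.8, 1.9, 0.7]
```

View pics/w2h.png

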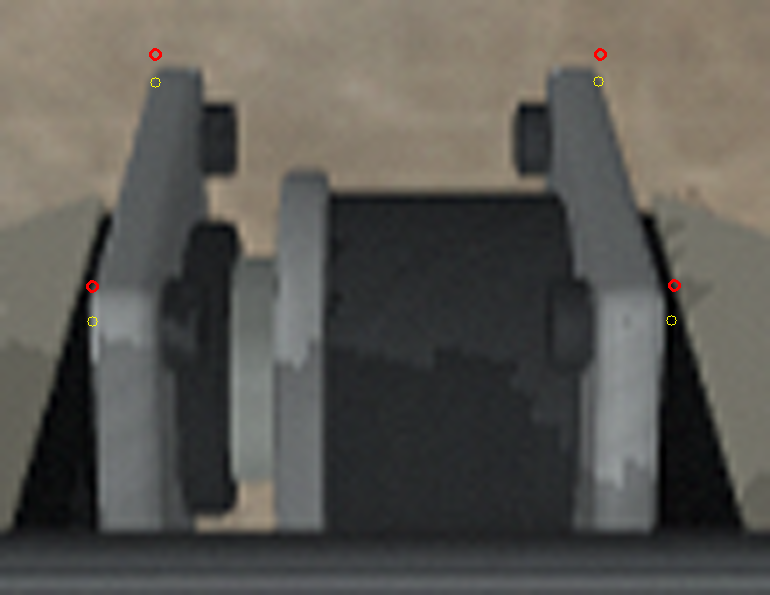

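Request:
{"op": "servo_tool", "data": {"targets": "22 -4.5 0 -0.038; 21 -4.5 0 0; 0 0 20 0; 0 0 25 0; 0 0 25 0; 0 0 5 0"}}

```text
time: 7.45
tool_pos: [0.4637, 0.2701, 0.0795]
tool_rot: [3.131, -0.012, 0.066]
contact_force: [-0.8, -0.0, -2.5]
opening: 0.0417
```

```bash
python3 - <<'E'
from h import *
p=snap("wrist","w3"); 
a=cv2.imread("pics/w3.png"); cv2.imwrite("pics/w3c.png",cv2.resize(a[160:310,220:420],None,fx=4,fy=4,interpolation=cv2.INTER_CUBIC))
from cell import telemetry
s=telemetry.observe(); print(s["time"],s["tool_pos"],s["tool_rot"],-p["R"].T@p["t"],s["contact_force"])
E
```

```text
7.5 [0.4640567  0.27028855 0.07981548] [ 3.13092129 -0.01257391  0.06573856] [0.54668416 0.27666209 0.22546975] [-0.44923995 -0.71788155 -3.12158269]
```

View pics/w3c.png

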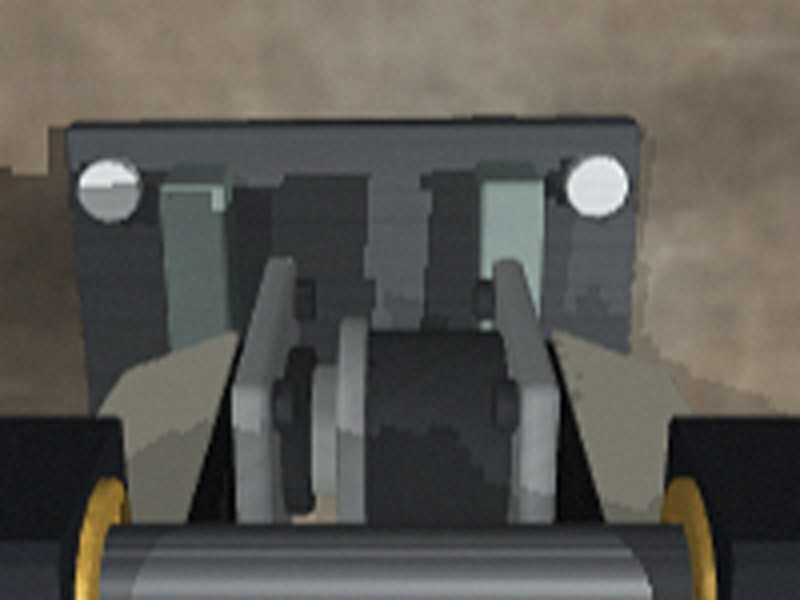

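```bash
python3 - <<'E'
from h import *
p=pickle.load(open("w3.pkl","rb"))
idx=[0,1,4,5,8,9]
px=np.array([(162,187),(228,186),(481,181),(544,179),(68,128),(637,122)])/4.+[220,160]
v,e=fit(p,CH[idx],px,[.454,.276,.07]); print("channel",v,e)
H=np.array([[19,21,0],[19,-21,0],[19,21,48],[19,-21,48]])/1000.
hp=np.array([(270,259),(522,260),(234,387),(556,385)])/4.+[220,160]
def W(q,z):
    c,s=np.cos(q[2]),np.sin(q[2])
    return np.c_[q[0]+c*H[:,0]-s*H[:,1],q[1]+s*H[:,0]+c*H[:,1],H[:,2]+z]
z=.0798-.0364
r=least_squares(lambda q:(proj(p,W(q,z))-hp).ravel(),[.46,.270,.066]); print("held",r.x,r.fun.round(1).tolist())
r=least_squares(lambda q:(proj(p,W(q,q[3]))-hp).ravel(),[.46,.270,.066,z]); print("held",r.x,r.fun.round(1).tolist())
E
```

```text
channel [0.45576532 0.27549797 0.07844513] 1.5820720440388527
held [0.45932173 0.26914445 0.063524  ] [-1.0, -0.9, -0.3, -1.3, -0.9, 0.8, 1.9, 1.1]
held [0.45707483 0.26893529 0.06371794 0.03842521] [-0.1, -0.4, -1.2, -0.7, 0.6, 0.3, 0.4, 0.6]
```

Request:
{"op": "servo_tool", "data": {"targets": "-2.5 -6.5 0 -0.008; 0 0 0 0"}}

```text
time: 7.75
tool_pos: [0.462, 0.2768, 0.0814]
tool_rot: [3.132, -0.015, 0.073]
contact_force: [1.0, -0.0, -3.3]
opening: 0.0416
```

```bash
python3 - <<'E'
from h import *
p=snap("wrist","w4"); 
a=cv2.imread("pics/w4.png"); cv2.imwrite("pics/w4c.png",cv2.resize(a[160:310,220:420],None,fx=4,fy=4,interpolation=cv2.INTER_CUBIC))
from cell import telemetry
s=telemetry.observe(); print(s["time"],s["tool_pos"],s["tool_rot"],s["contact_force"])
E
```

```text
7.8 [0.46227346 0.27675488 0.08151801] [ 3.13164072 -0.01542476  0.07340016] [ 0.03359904 -0.09574002 -2.69990723]
```

View pics/w4c.png

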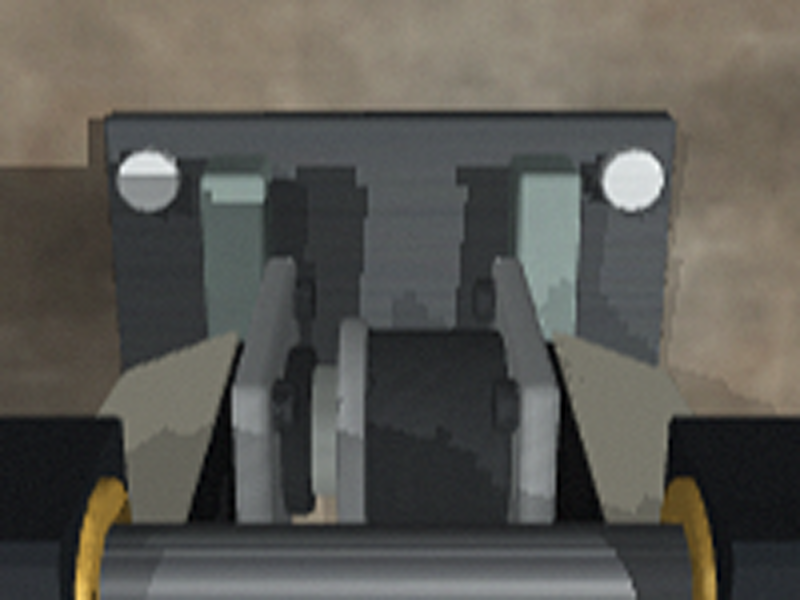

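Request:
{"op": "servo_tool", "data": {"targets": "-1 -0.7 10 0; 0 -0.3 8 0; 0 0 0 0"}}

```text
time: 8.18
tool_pos: [0.4616, 0.2778, 0.063]
tool_rot: [3.132, -0.017, 0.074]
contact_force: [0.3, -0.2, -3.3]
opening: 0.0414
```

```bash
python3 - <<'E'
from h import *
p=snap("wrist","w5"); 
a=cv2.imread("pics/w5.png"); cv2.imwrite("pics/w5c.png",cv2.resize(a[160:310,220:420],None,fx=4,fy=4,interpolation=cv2.INTER_CUBIC))
from cell import telemetry
s=telemetry.observe(); print(s["time"],s["tool_pos"],s["tool_rot"],s["contact_force"])
E
```

```text
8.225 [0.46174427 0.27790298 0.06324158] [ 3.13212453 -0.01702906  0.07387865] [-0.44097378  0.34785249 -3.13601215]
```

View pics/w5c.png

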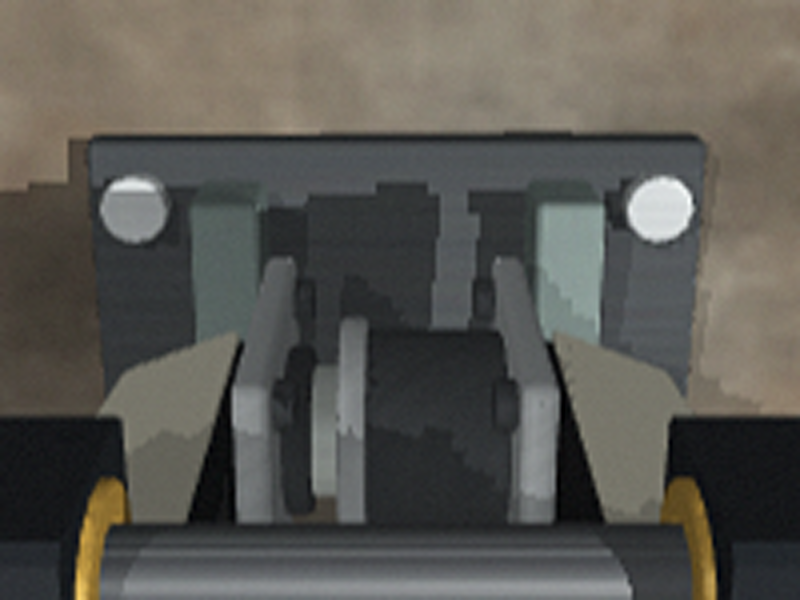

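Request:
{"op": "servo_tool", "data": {"targets": "-1.2 0.5 7 0; 0 0 6 0; 0 0 0 0"}}

```text
time: 8.6
tool_pos: [0.4608, 0.2771, 0.0493]
tool_rot: [3.132, -0.017, 0.074]
contact_force: [0.4, 0.7, -2.6]
opening: 0.0414
```

Request:
{"op": "servo_tool", "data": {"targets": "0 0 4 0; 0 0 2 0; 0 0 1 0"}}

```text
time: 8.98
tool_pos: [0.4612, 0.2771, 0.0443]
tool_rot: [3.132, -0.018, 0.074]
contact_force: [-3.4, -2.0, 7.4]
opening: 0.0414
```

Request:
{"op": "servo_tool", "data": {"targets": "0 0 0 0; 0 0 0 0; 0 0 0 0", "hand": 0.64}}

```text
time: 9.35
tool_pos: [0.462, 0.2775, 0.0451]
tool_rot: [3.133, -0.021, 0.074]
contact_force: [0.0, 0.5, 0.4]
opening: 0.058
```

```bash
python3 - <<'E'
from h import *
p=snap("wrist","w6"); 
a=cv2.imread("pics/w6.png"); cv2.imwrite("pics/w6c.png",cv2.resize(a[160:310,220:420],None,fx=4,fy=4,interpolation=cv2.INTER_CUBIC))
E
```

```text
(no output)
```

View pics/w6c.png

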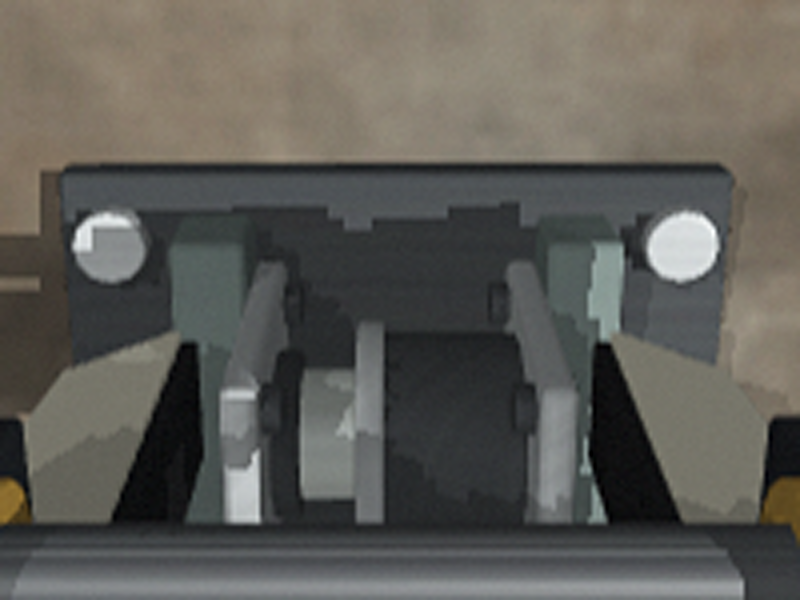

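Request:
{"op": "servo_tool", "data": {"targets": "0 0 -15 0; 0 0 -30 0; 0 0 -45 0; -20 0 -40 0; -25 0 0 0", "hand": 0.72}}

```text
time: 10.02
tool_pos: [0.4154, 0.2754, 0.182]
tool_rot: [3.135, -0.024, 0.073]
contact_force: [-0.6, 0.6, -0.5]
opening: 0.0657
```

```bash
python3 - <<'E'
from h import *
p=snap("wrist","w7"); 
a=cv2.imread("pics/w7.png"); cv2.imwrite("pics/w7c.png",cv2.resize(a[100:260,220:420],None,fx=4,fy=3.75,interpolation=cv2.INTER_CUBIC))
from cell import telemetry
s=telemetry.observe(); print(s["time"],s["tool_pos"],s["tool_rot"],s["contact_force"])
E
```

```text
10.075 [0.41135294 0.27472405 0.18054778] [ 3.13316968 -0.01856419  0.07355202] [-3.72189071  0.2766631  -0.90543473]
```

View pics/w7c.png

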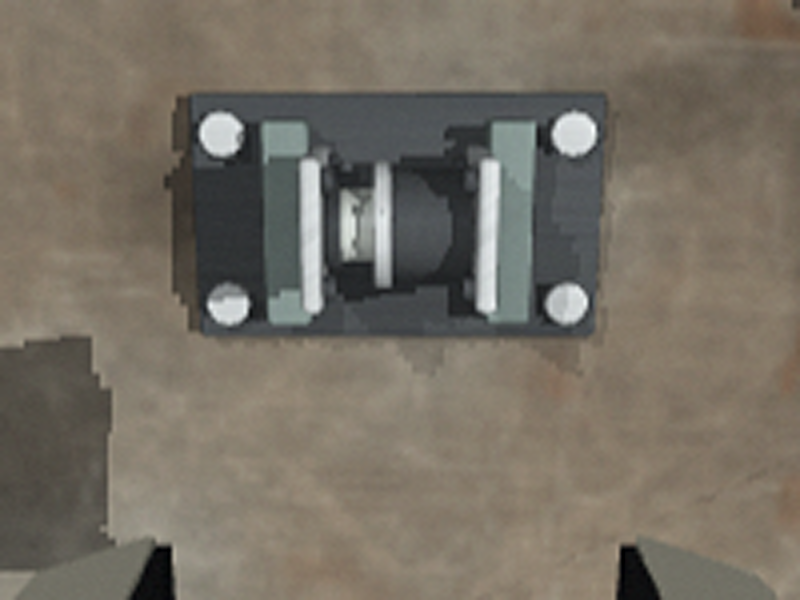

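View pics/w7.png

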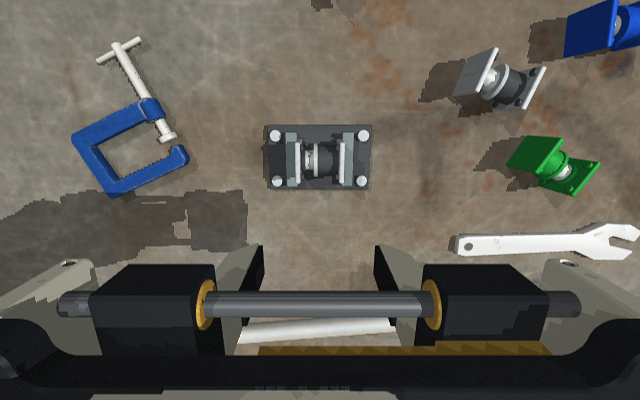

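```bash
python3 - <<'E'
from h import *
p=pickle.load(open("w7.pkl","rb"))
B=BUF.copy(); B[:,1]-=np.sign(B[:,1])*.003
sc=np.array([4,3.75]); o=[220,100]
px=np.array([(300,160),(320,158),(304,312),(322,311),(480,160),(499,158),(477,312),(496,312)])/sc+o
v,e=fit(p,B,px,[.454,.276,.07],.008); print("buf",v,e)
def g(v):
    c,s=np.cos(v[2]),np.sin(v[2]); return np.c_[v[0]+c*B[:,0]-s*B[:,1],v[1]+s*B[:,0]+c*B[:,1],B[:,2]+v[3]]
r=least_squares(lambda v:(proj(p,g(v))-px).ravel(),[.454,.276,.07,.008]);print("zfree",r.x)
pc=np.array([(263,123),(307,122),(268,323),(311,322),(491,122),(534,122),(490,321),(530,322),(191,94),(606,94),(595,335),(202,337)])/sc+o
v,e=fit(p,CH,pc,[.454,.276,.07]); print("ch",v,e)
v,e=fit(p,CH[:8],pc[:8],[.454,.276,.07]); print("cheeks",v,e)
v,e=fit(p,CH[8:],pc[8:],[.454,.276,.07]); print("base",v,e)
E
```

```text
buf [0.45738649 0.27595639 0.07259001] 0.5633571248193334
zfree [0.45712598 0.27592024 0.07272817 0.00613048]
ch [0.45575856 0.27562007 0.07522702] 1.0916449340546706
cheeks [0.45581275 0.27562146 0.07635586] 1.057992810650262
base [0.45565904 0.27561129 0.07434022] 0.5335258978297475
```

The springy buffer sits in the channel, with both plates against the cheeks, level, and about 1.5 mm off centre in x. Next is the seized buffer B.

Request:
{"op": "servo_tool", "data": {"targets": "0 0 0 0.16; 0 0 0 0.16; 35 31 -5 0; 35 31 -5 0; 35 31 0 0; 33 31 0 0; 0 0 0 0", "squeeze": 8}}

```text
time: 10.95
tool_pos: [0.5169, 0.1162, 0.1998]
tool_rot: [-3.14, -0.026, -0.254]
contact_force: [-0.3, 0.7, -0.4]
opening: 0.0659
```

```bash
python3 - <<'E'
from h import *
p=snap("wrist","w8"); 
a=cv2.imread("pics/w8.png"); cv2.imwrite("pics/w8c.png",cv2.resize(a[130:250,260:380],None,fx=5,fy=5,interpolation=cv2.INTER_CUBIC))
from cell import telemetry
s=telemetry.observe(); print(s["time"],s["tool_pos"],s["tool_rot"])
E
```

```text
11.0 [0.51595096 0.11748135 0.19971238] [-3.13971074 -0.02525057 -0.2526879 ]
```

View pics/w8.png

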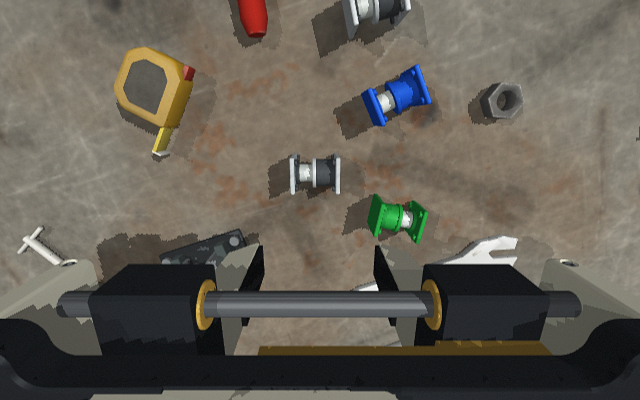

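View pics/w8c.png

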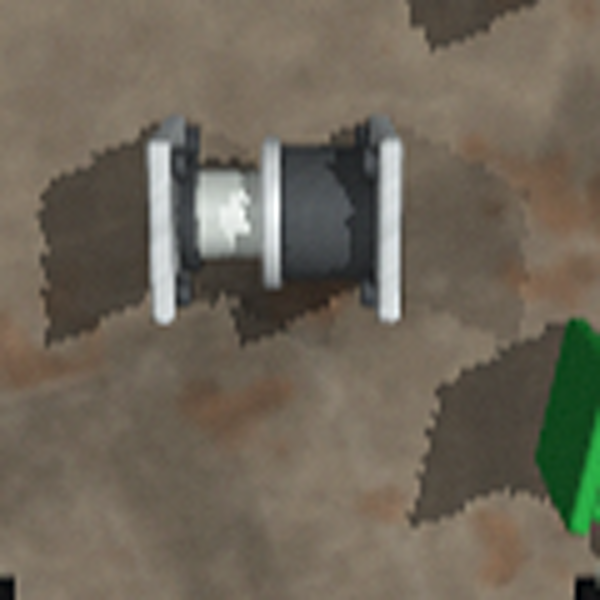

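```bash
python3 - <<'E'
from h import *
p=pickle.load(open("w8.pkl","rb"))
px=np.array([(147,140),(171,139),(153,324),(176,322),(382,139),(404,138),(378,322),(400,321)])/5.+[260,130]
v,e=fit(p,BUF,px,[.54,.113,-.245]); print(v,e)
s=dict(tool_pos=np.array([0.51595,0.11748,0.19971]),tool_rot=[-3.1397,-.02525,-.2527])
print(delta(s,[v[0],v[1],.2]))
yaw=s["tool_rot"][2]; d=v[:2]-s["tool_pos"][:2]; print("flat",d@[np.cos(yaw),np.sin(yaw)]*1000,d@[np.sin(yaw),-np.cos(yaw)]*1000)
E
```

```text
[ 0.54191788  0.11322818 -0.24924434] 0.4486219614758511
[26.20516767 -2.37497168  0.37622434]
flat 26.20619954712685 -2.375679489010297
```

Request:
{"op": "servo_tool", "data": {"targets": "20 -3 20 -0.003; 2 0 40 0; 0 0 40 0; 0 0 30 0; 0 0 10 0"}}

```text
time: 11.62
tool_pos: [0.541, 0.1201, 0.0599]
tool_rot: [-3.137, -0.028, -0.244]
contact_force: [-0.1, 0.7, 0.6]
opening: 0.0662
```

Request:
{"op": "servo_tool", "data": {"targets": "1.5 6.5 0 0; 0 0 16 0; 0 0 10 0"}}

```text
time: 12.0
tool_pos: [0.5429, 0.1142, 0.0354]
tool_rot: [-3.135, -0.032, -0.243]
contact_force: [-0.7, -0.3, 0.8]
opening: 0.0663
```

Good: 1 mm off. I'll feel B at 8 N.

Request:
{"op": "servo_tool", "data": {"targets": "0 0.8 2 0; 0 0 0 0; 0 0 0 0; 0 0 0 0; 0 0 0 0", "hand": 0.4, "squeeze": 10}}

```text
time: 12.62
tool_pos: [0.5426, 0.1133, 0.0329]
tool_rot: [-3.135, -0.032, -0.243]
contact_force: [0.5, 0.2, -2.0]
opening: 0.0509
```

Request:
{"op": "servo_tool", "data": {"targets": "0 0 0 0; 0 0 -20 0; 0 0 -40 0; 0 0 -40 0; 0 30 -20 0; -9 50 0 0; -9 50 0 0; -9 50 0 0; -9 50 0 0; -9 50 0 0; -9 50 0 0;-9 50 0 0; -9 50 0 0; 0 40 0 0; 0 0 0 0", "squeeze": 22}}

```text
time: 14.5
tool_pos: [0.3497, -0.3389, 0.1526]
tool_rot: [-3.138, -0.035, -0.241]
contact_force: [0.3, 0.6, -4.1]
opening: 0.0507
```

```bash
python3 - <<'E'
from h import *
p=snap("wrist","w9"); 
from cell import telemetry
s=telemetry.observe(); print(s["time"],s["tool_pos"],s["tool_rot"],s["opening"])
E
```

```text
14.55 [ 0.34982066 -0.33724548  0.1523759 ] [-3.13697653 -0.03384117 -0.23980303] 0.050638035442350134
```

View pics/w9.png

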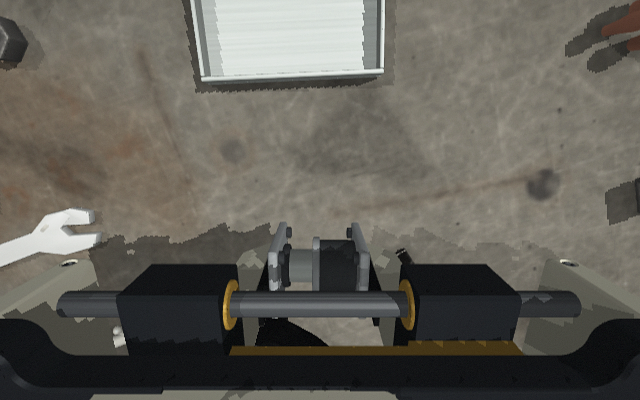

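Request:
{"op": "servo_tool", "data": {"targets": "40 0 0 0; 40 0 -10 0; 40 0 -10 0; 0 0 0 0"}}

```text
time: 15.05
tool_pos: [0.4689, -0.3602, 0.1759]
tool_rot: [-3.133, -0.03, -0.237]
contact_force: [-0.6, 0.9, -3.0]
opening: 0.0506
```

```bash
python3 - <<'E'
from h import *
p=snap("wrist","w10"); 
from cell import telemetry
s=telemetry.observe(); print(s["time"],s["tool_pos"],s["tool_rot"],s["opening"])
E
```

```text
15.1 [ 0.46731134 -0.35948362  0.17512293] [-3.13158075 -0.02697819 -0.23754706] 0.050638847503460885
```

View pics/w10.png

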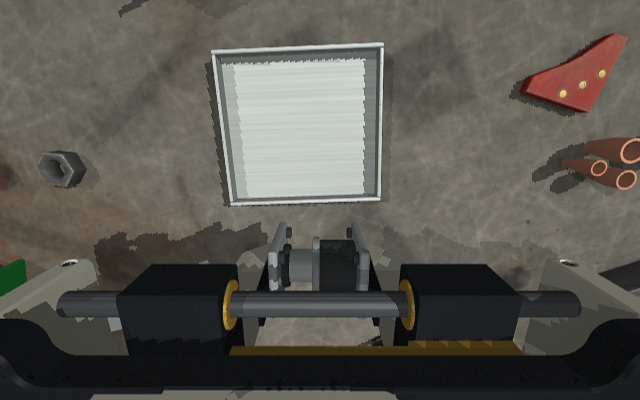

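```bash
python3 - <<'E'
from h import *
p=pickle.load(open("w10.pkl","rb"))
T=np.array([[75,80,22],[75,-80,22],[-75,-80,22],[-75,80,22]])/1000.
v,e=fit(p,T,[(211,49),(384,43),(381,200),(231,205)],[.54,-.36,-.2]); print(v,e)
s=dict(tool_pos=np.array([0.46731134,-0.35948362,0.175]),tool_rot=[-3.1316,-.027,-.2375])
c,sn=np.cos(v[2]),np.sin(v[2])
for off in (33,-33):
    t=v[:2]+np.array([c,sn])*off/1000; print(t)
    yaw=s["tool_rot"][2]; d=t-s["tool_pos"][:2]; print("flat",d@[np.cos(yaw),np.sin(yaw)]*1000,d@[np.sin(yaw),-np.cos(yaw)]*1000)
E
```

```text
[ 0.54284453 -0.35961836 -0.20048534] 1.057153953372847
[ 0.57518354 -0.36619015]
flat 106.42200856220451 -18.861206710519514
[ 0.51050552 -0.35304658]
flat 40.46721620480043 -16.418797020949004
```

Request:
{"op": "servo_tool", "data": {"targets": "34 -6 0 -0.037; 34 -6 0 0; 34 -6 0 0; 0 0 30 0; 0 0 30 0; 0 0 10 0"}}

```text
time: 15.85
tool_pos: [0.5692, -0.3552, 0.1038]
tool_rot: [-3.127, -0.016, -0.197]
contact_force: [-0.9, 0.4, -2.9]
opening: 0.0509
```

Request:
{"op": "servo_tool", "data": {"targets": "8 9.5 20 0; 0 0 22 0; 0 0 12 0"}}

```text
time: 16.23
tool_pos: [0.575, -0.3648, 0.0502]
tool_rot: [-3.127, -0.016, -0.196]
contact_force: [0.4, 0.1, -2.1]
opening: 0.0509
```

Request:
{"op": "servo_tool", "data": {"targets": "0 1 7 0; 0 0 4 0; 0 0 2 0"}}

```text
time: 16.6
tool_pos: [0.575, -0.3657, 0.038]
tool_rot: [-3.128, -0.017, -0.196]
contact_force: [0.5, -0.0, -2.8]
opening: 0.0504
```

Request:
{"op": "servo_tool", "data": {"targets": "0 0 2 0; 0 0 1 0"}}

```text
time: 16.85
tool_pos: [0.5752, -0.3659, 0.0372]
tool_rot: [-3.129, -0.017, -0.196]
contact_force: [-3.5, 1.6, 2.9]
opening: 0.0507
```

Request:
{"op": "servo_tool", "data": {"targets": "0 0 0 0; 0 0 0 0; 0 0 -30 0; 0 0 -50 0; 0 0 -50 0; 0 0 -30 -0.1; 0 0 0 -0.1", "hand": 0.72}}

```text
time: 17.73
tool_pos: [0.5735, -0.3687, 0.2036]
tool_rot: [-3.137, -0.025, 0.009]
contact_force: [-0.3, -0.6, -1.0]
opening: 0.0662
```

Request:
{"op": "servo_tool", "data": {"targets": "10 -48 0 0; 10 -48 0 0; 10 -48 0 0; 10 -48 0 0; 10 -48 0 0; 10 -48 0 0; 5 -48 0 0; 0 -40 0 0; 0 0 0 0", "squeeze": 10}}

```text
time: 18.85
tool_pos: [0.6398, 0.0172, 0.2089]
tool_rot: [-3.141, -0.037, 0.008]
contact_force: [0.7, -0.1, 0.1]
opening: 0.0661
```

```bash
python3 - <<'E'
from h import *
p=snap("wrist","w11"); 
from cell import telemetry
s=telemetry.observe(); print(s["time"],s["tool_pos"],s["tool_rot"],s["opening"])
E
```

```text
18.9 [0.63986646 0.01562396 0.20887915] [ 3.14155579 -0.03672014  0.00656308] 0.06638041244967102
```

View pics/w11.png

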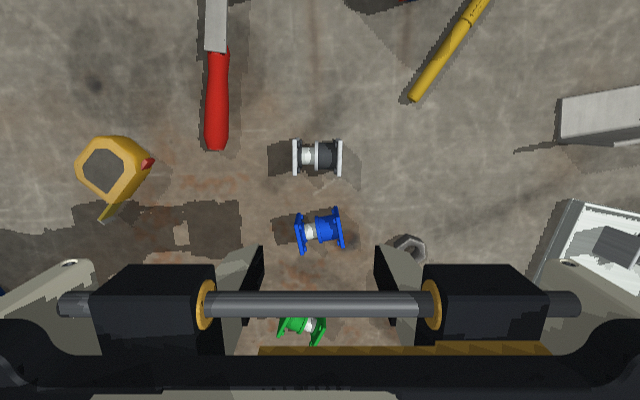

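```bash
python3 - <<'E'
import cv2
a=cv2.imread("pics/w11.png"); cv2.imwrite("pics/w11c.png",cv2.resize(a[120:200,270:370],None,fx=7,fy=7,interpolation=cv2.INTER_CUBIC))
E
```

```text
(no output)
```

View pics/w11c.png

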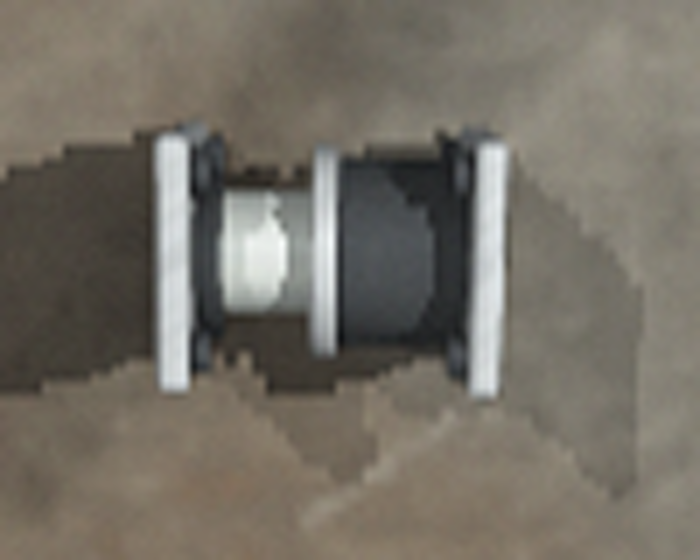

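```bash
python3 - <<'E'
from h import *
p=pickle.load(open("w11.pkl","rb"))
px=np.array([(155,135),(186,134),(160,391),(188,391),(477,140),(509,142),(470,397),(498,396)])/7.+[270,120]
v,e=fit(p,BUF,px,[.68,.018,0]); print(v,e)
E
```

```text
[ 0.6837876   0.01877533 -0.00792647] 0.48555793337004616
```

Request:
{"op": "servo_tool", "data": {"targets": "20 -2 10 0.015; 17 -1 30 0; 0 0 40 0; 0 0 40 0; 0 0 20 0"}}

```text
time: 19.52
tool_pos: [0.6869, 0.0103, 0.0699]
tool_rot: [3.139, -0.046, -0.016]
contact_force: [-0.5, 0.3, 0.2]
opening: 0.0661
```

Request:
{"op": "servo_tool", "data": {"targets": "-4 -8.5 0 -0.008; 0 0 20 0; -1 0 12 0"}}

```text
time: 19.9
tool_pos: [0.684, 0.0163, 0.0368]
tool_rot: [3.138, -0.048, -0.01]
contact_force: [-0.7, 0.5, -0.2]
opening: 0.0663
```

Request:
{"op": "servo_tool", "data": {"targets": "0 -2.5 2 0; 0 0 2 0; 0 0 0 0; 0 0 0 0; 0 0 0 0", "hand": 0.4, "squeeze": 10}}

```text
time: 20.52
tool_pos: [0.6842, 0.0193, 0.0327]
tool_rot: [3.138, -0.048, -0.01]
contact_force: [0.3, 1.2, -2.4]
opening: 0.0513
```

Request:
{"op": "servo_tool", "data": {"targets": "0 0 0 0; 0 0 -25 0; 0 0 -45 0; 0 0 -45 0; 0 20 -20 0; -20 48 0 0; -20 48 0 0; -20 48 0 0; -20 48 0 0; -20 48 0 0; -20 48 0 0; -20 30 0 0.095; -15 0 0 0.095; 0 0 0 0", "squeeze": 22}}

```text
time: 22.28
tool_pos: [0.5141, -0.3265, 0.1648]
tool_rot: [-3.138, -0.048, -0.204]
contact_force: [1.0, -0.0, -2.4]
opening: 0.0509
```

```bash
python3 - <<'E'
from h import *
p=snap("wrist","w12"); 
from cell import telemetry
s=telemetry.observe(); print(s["time"],s["tool_pos"],s["tool_rot"],s["opening"],s["contact_force"])
E
```

```text
22.325 [ 0.5148555  -0.32662573  0.16495402] [-3.13837545 -0.04846735 -0.20200222] 0.05026457195956519 [-0.08315722 -0.00689256 -2.30830393]
```

View pics/w12.png

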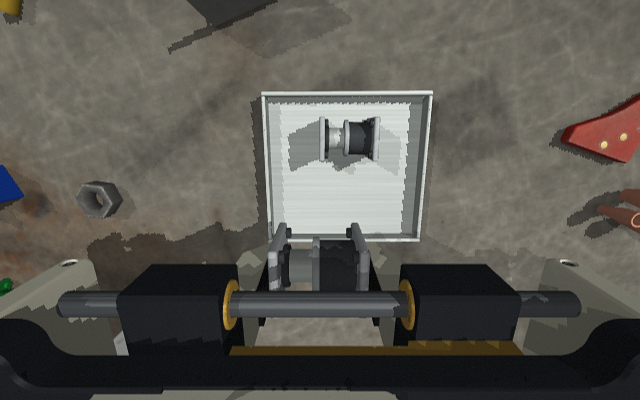

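Request:
{"op": "servo_tool", "data": {"targets": "-2 27 0 0; 0 0 35 0; -2 0 35 0; 0 0 15 0"}}

```text
time: 22.82
tool_pos: [0.5148, -0.3531, 0.0804]
tool_rot: [3.141, -0.056, -0.19]
contact_force: [0.0, 0.4, -2.3]
opening: 0.0502
```

Request:
{"op": "servo_tool", "data": {"targets": "-6 1 15 0; 0 0 13 0; 0 0 7 0"}}

```text
time: 23.2
tool_pos: [0.5134, -0.3529, 0.0446]
tool_rot: [3.14, -0.058, -0.184]
contact_force: [0.7, 0.0, -2.7]
opening: 0.0505
```

Request:
{"op": "servo_tool", "data": {"targets": "0 0 4 0; 0 0 3 0"}}

```text
time: 23.45
tool_pos: [0.5148, -0.3533, 0.0379]
tool_rot: [3.139, -0.06, -0.184]
contact_force: [-0.0, 0.4, -2.8]
opening: 0.0503
```

Request:
{"op": "servo_tool", "data": {"targets": "0 0 2 0; 0 0 1 0"}}

```text
time: 23.7
tool_pos: [0.5152, -0.3534, 0.0366]
tool_rot: [3.138, -0.06, -0.183]
contact_force: [-3.8, 2.4, 7.4]
opening: 0.0507
```

Request:
{"op": "servo_tool", "data": {"targets": "0 0 0 0; 0 0 0 0; 0 0 -30 0; 0 0 -40 0; 0 0 -40 0; -20 0 -40 0; -50 0 0 0; -50 0 0 0; 0 0 0 0", "hand": 0.72}}

```text
time: 24.82
tool_pos: [0.3872, -0.3305, 0.1856]
tool_rot: [3.132, -0.068, -0.183]
contact_force: [1.3, -0.2, 0.8]
opening: 0.0662
```

```bash
python3 - <<'E'
from h import *
snap("wrist","w13"); snap("top","t13",(200,130,480,290),2.8)
p=snap("scene","s13",(180,150,440,310),3)
from cell import telemetry
s=telemetry.observe(); print(s["time"],s["tool_pos"],s["contact_force"])
E
```

```text
24.975 [ 0.39048925 -0.33200367  0.18590386] [-0.28448304 -0.43120936  0.12574402]
```

View pics/w13.png

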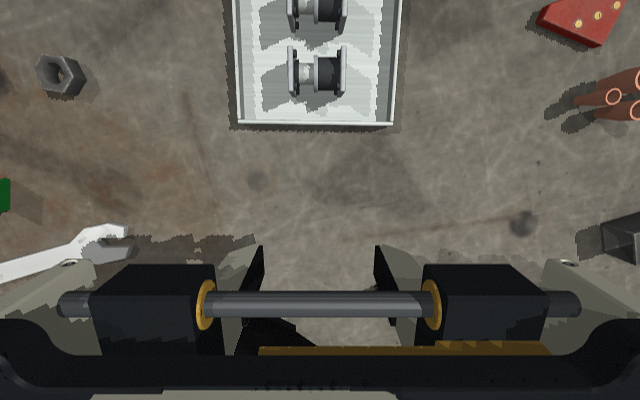

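View pics/t13.png

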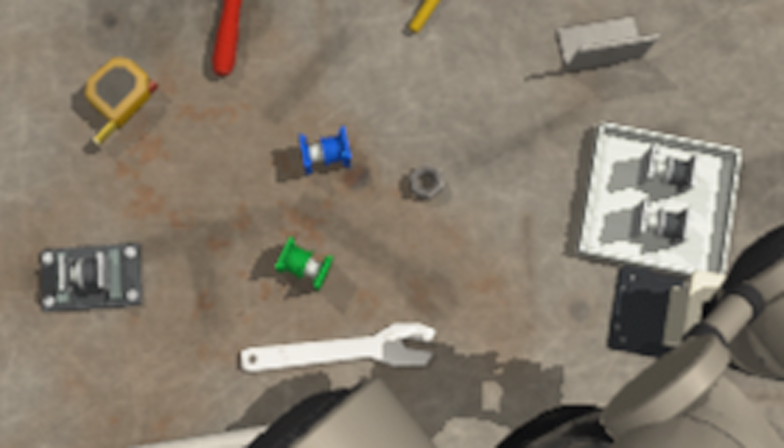

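View pics/s13.png

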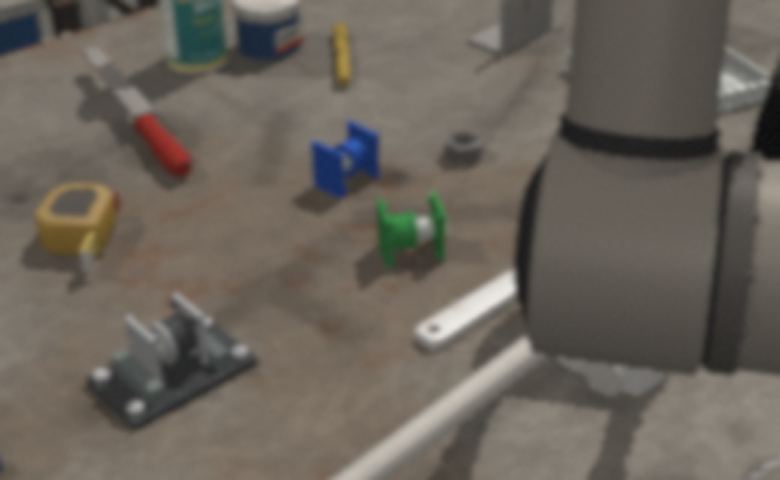

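All three views agree. Both seized buffers stand side by side in the tray, at (663,168) and (660,222) in the top crop. The springy one is upright in the channel at (88,272), and the nut, tape and spanner look unmoved.

```bash
python3 -c "
from cell import robot; print(robot.hand_in())"
```

```text
the job is handed in; nothing more can be done
None
```

The springy buffer is in the channel, the two seized ones are in the scrap tray, and the job was handed in at about 25 s.

- **Finding the springy one:** The buffer nearest the robot shortened 5 mm at 8 N and went solid at about 42 mm. I took it to the channel at once, so the other two were felt only when I picked them up. At 10 N they gave about 1.1 mm and 0.7 mm, so they are seized. I never set the squeeze above 22 N.
- **Channel:** I lowered it in squeezed to about 41.5 mm, with no side force until it met the seat at the expected height. After release, the wrist camera showed it upright with both end plates against the cheeks. It was centred to 0.3 mm across the cheeks and aligned to about 0.003 rad. It sits about 1.5 mm off centre along x, which I left as it was.
- **Tray:** Both seized buffers stand side by side with a clear gap between them.
- **Other checks:** In the last top and scene views the nut, tape measure, spanner and the blue and green look-alikes looked undisturbed, and the arm was clear of everything. The tool's tilt crept up to about 0.07 rad over the run. It was about 0.02 rad when the buffer went into the channel, and it did not upset any placing.

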